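# Clamp a spice jar in the crank-operated jar clamp

### The job

Stand the spice jar upright on the seat of the jar clamp, between its two jaws, and let go of it. Then take the crank by its loose grip sleeve and, keeping hold of the sleeve all the while, wind it clockwise until the clamp holds the jar firmly, so that its stuck lid could be twisted off; feel for the resistance and do not overtighten, for the jar is glass. Let go of the crank and leave the other things where they stand.

Things in the scene. Friction and masses are not known exactly. Their poses are not given: they have to be found in the camera images.
- jar_mid (a point): Centre of the spice jar, half-way up: an upright glass jar, square with rounded corners, 45 x 44 mm and 100 mm tall, with a round screw lid 44 mm across that is its top 20 mm. Weighs about 0.11 kg. x and y are square to its sides, z up. It stands on the worktop.
- jar: The same spice jar; origin at the centre of its underside.
- clamp: The jar clamp, fixed to the worktop; origin under its middle. y runs along it from the crank end to the back jaw, x across, z up. Aluminium base 100 x 275 x 12 mm carrying, in order of y: a white gear housing 76 x 76 mm, 62 mm high, with the crank on top; the moving jaw; the jar seat; the back jaw. Jaws: upright black-faced plates 60 mm wide, tops 60 mm above the worktop.
- seat (a point): Middle of the jar seat, on the base's upper face, 12 mm above the worktop, marked by a black mat 62 x 100 mm; axes as the clamp's. A jar stood here, its sides square to x and y, has 34 to 44 mm free before the moving jaw and 6 to 15 mm before the back jaw, whose place along y differs every time. The back jaw's face is sprung: 1 mm for each 9 N.
- jaw: The moving jaw: goes to the seat's +y, 7 mm for each radian of crank. Origin level with the worktop, below the middle of the black face that meets the jar. It pushes the jar along to the back jaw, then squeezes it. Firmly held means a squeeze of 15 to 50 N (30 N is best); over 60 N breaks the jar.
- crank (a joint): Crank angle in rad, starts at 0 (jaw fully open) to 1.2, grows clockwise seen from above (closing), up to 12; stays where it is left. Free running takes about 6 to 7.5 N along the circle at the sleeve; each 10 N of squeeze adds 1.1 to 1.3 N (3.5 N above free running is a squeeze of about 30 N, 5.5 N above is too much). The squeeze begins at 7.0 to 8.6 rad.
- crank_axis (a point): Point on the crank's upright axis at the height of the middle of the sleeve, 109 mm above the worktop; the sleeve circles it at a radius of 55 mm. The steel crank arm below the sleeve has its upper face 78 mm above the worktop.
- sleeve: The crank's upright grip: a black round sleeve 24 mm across and 56 mm long (81 to 137 mm above the worktop), spinning freely on its pin, so a gripper can hold it without turning its wrist. Origin at its middle. A steel cap 16 mm across tops the pin at 142 mm.
- tin: Bystander: food tin, 75 mm across, 58 mm high; origin under its centre.
- garlic: Bystander: garlic bulb, 56 mm; origin under its centre.

How it is judged:
On the way, in this order (a step that is already met when the one before it is completed fails the run):
1. the jar stands upright on the seat between the jaws, let go (x of jar_mid in the frame of seat between -0.018 and 0.018 m and y of jar_mid in the frame of seat between -0.02 and 0.026 m and z of jar_mid in the frame of seat between 0.044 and 0.058 m and angle between jar_mid's own z axis and vertical below 0.1 rad and contact force between the fingers and jar below 0.1 N), for 0.2 s.
2. the jaw squeezes the jar with 15 to 50 N (x of jar_mid in the frame of seat between -0.018 and 0.018 m and y of jar_mid in the frame of seat between -0.02 and 0.026 m and z of jar_mid in the frame of seat between 0.044 and 0.058 m and angle between jar_mid's own z axis and vertical below 0.1 rad and contact force between jaw and jar between 15 and 50 N), for 0.3 s.
At the end, for the whole second after the job is handed in: The jar stands upright (within 0.1 rad) on the seat between the jaws (within 18 mm of its middle across the clamp, and -20 to +26 mm along it), squeezed by the moving jaw with 15 to 50 N; jar and crank are let go and the crank is at rest (all of step 2 and contact force between the fingers and jar below 0.1 N and contact force between the fingers and sleeve below 0.1 N and velocity of joint crank between -0.05 and 0.05 rad/s); the robot touches nothing.
It fails at once if the moving jaw squeezes the jar with more than 60 N (contact force between jaw and jar above 60 N).
It fails at once if the crank is turned clockwise without its sleeve being held between the fingers (velocity of joint crank above 0.4 rad/s and (contact force between the fingers and sleeve below 0.2 N or distance between the grasp point and sleeve above 0.04 m)).
It fails at once if the tin or the garlic is moved by more than 30 mm (distance of any of tin, garlic from where it was at the start of the episode above 0.03 m).
It also fails if it takes over 72 s, if anything falls off the work surface, if the arm or the gripper's body presses on something with over 40 N, if the wrist force passes 120 N, or if a joint passes its speed limit or range.

### The arm

A 6-joint arm with a two-finger parallel gripper is mounted at the origin on a cart in front of the work surface, level with it; the furniture and walls round the work are solid. World frame = base frame: x ahead of the robot, y to its left, z up, the work surface at z = 0. Lengths are in m, angles in rad, forces in N, time in s.
With the tool pointing down it reaches from about 0.4 to 0.825 m from the base axis. Payload 7 kg.
Tool frame: the origin (TCP) lies at the very end of the fingers, on their centre line; the grasp point (between the pads) lies 19 mm behind it (arm.grip_point_offset is the distance from the TCP to the grasp point, in m); z points along the fingers, y is the line along which they close (so a half turn about z gives the same grasp; the last joint's range is limited). The gripper opens to 88 mm and grips with 3 to 60 N. Pads are 19 mm wide; open, the fingers measure 130 mm over their backs; the gripper's body (78 mm by 193 mm) begins 47 mm behind the grasp point.
Start: joints at [1.592, 0.359, 0.012, 0, -1.224, -0.288], TCP at [0.178, 0.651, 0.227] pointing down, gripper open.
Joint ranges: [-3.07, 3.07], [-1.43, 2.12], [-1.02, 1.25], [-3.03, 1.67], [-3.05, -0], [-3.03, 3.03]. Speed limits (rad/s): [2.39, 2.39, 3.01, 3.14, 3.14, 3.14].

### API

Orientations are given as [roll, pitch, yaw] about the fixed x, y, z axes, in that order (R = Rz(yaw) Ry(pitch) Rx(roll)).
In Python, from station import arm, cams gives the robot as it stands.
- The arm moves only by the shell command python3 -m handwheel 'ROWS' [FORCE]. ROWS is JSON, a list that holds one entry, the list of rows, each a list of 7 numbers: the shift along the tool's x, y, z normalised to -1 to 1, where 1 is 0.08 m, then the turn, a rotation vector about the tool's x, y, z normalised to -1 to 1, where 1 is 0.5 rad, then the closure in counts, from 0 (fully open) to 255 (shut). In form: [[[x, y, z, wx, wy, wz, hand], ...]]. A call has 1 to 5 rows; each row is the pose to reach, as a shift and turn from the pose commanded when the call began, along the tool's axes at that moment; what a row does not reach only later rows make up. A row lasts 1/8 s, in which the tool goes at most 62.5 mm and 10.7 degrees, less where a joint would pass 70% of its speed; a pose out of reach is approached as far as the arm can. A call with a number of a shift or a turn outside -1 to 1 is refused whole. A call with a gripper value outside its range is refused whole. The fingers move at their own pace and stop on an object; FORCE is the grip in N (left out, the last holds). Time passes only in rows, so rows that repeat a pose let the fingers close. It gives the time, the measured TCP pose, the force, the opening and the grip force at its end, in the units of the state.
- arm.get_state(): the state, without advancing time (a new reading comes with each control period).
- cams.grab_frame(name): name is "scene" or "side" or "wrist"; returns the picture (384x512x3 uint8, blue, green, red); there is no depth.
- cams.camera_info(name): a dict with "camera_matrix" (3x3 intrinsics, pixels), "dist_coeffs" ([k1, k2, p1, p2, k3] as OpenCV has them; the pictures are not rectified), "R" (3x3) and "t" (3): a world point X has camera coordinates R X + t; the wrist camera has in their place "hand_eye" (4x4, takes a point from camera to tool coordinates, whose origin is the TCP and whose axes are the flange's). Camera axes: x right, y down, z forward; pixel columns grow to the right and rows downward; lengths in m; the calibration is good to about 2 mm. A picture is of the moment at which its call begins: read the wrist's pose just before it. camera_info takes no time and is no camera call.
- arm.job_done(): hands the job in; it is judged then, once.
The state is a dict: "t": time; "q": joint angles; "qd": joint speeds; "joint_efforts": joint torques, N m; "eef_pos": TCP position; "ee_rot": TCP orientation; "force": force on the tool from outside, world axes, zero at the start; "moment": the same for the moment, N m; "width": finger opening in m; "gripper_force": force on a finger pad.
Only numpy, scipy, OpenCV 4.12 (cv2) and the standard library are available. Lean on these libraries where they do the work, as an engineer would, in place of code of your own. Each camera call takes 0.05 s, during which the arm holds its last target. There are 200 camera calls.

## Working session

There is one attempt and no reset: what is moved stays moved. The work goes in short steps, Python scripts to look and compute and a shell command to move; the robot and the scene stay as the last step left them, time stands still between calls to the robot, and variables do not carry over. Pictures are saved under pics/ and viewed, at most 12 in all, crops included, and the job is handed in when it is done.

```bash
ls; mkdir -p pics; python3 - <<'E'
from station import arm,cams
import cv2,numpy as np
s=arm.get_state();print(s['t'],s['eef_pos'],s['ee_rot'],s['width'],arm.grip_point_offset)
a=cams.grab_frame('scene');b=cams.grab_frame('side');c=cams.grab_frame('wrist')
for n,i in zip('abc',(a,b,c)):cv2.imwrite(f'pics/raw_{n}.png',i)
cv2.imwrite('pics/m1.png',cv2.resize(np.vstack([np.hstack([a,b]),np.hstack([c,c*0])]),(800,600)))
for n in('scene','side','wrist'):print(n,cams.camera_info(n))
E
```

```text
pics
0.0 [0.17787717 0.65062408 0.22563414] [ 3.13993629e+00 -1.45714527e-04 -2.66991324e-01] 0.08744726838852378 0.0188
scene {'camera_matrix': array([[401.05678964,   0.        , 261.81127908],
       [  0.        , 401.05678964, 196.49775776],
       [  0.        ,   0.        ,   1.        ]]), 'dist_coeffs': array([0.03052859, 0.        , 0.        , 0.        , 0.        ]), 'R': array([[ 0.58891274, -0.80816572,  0.00706784],
       [-0.30962673, -0.23368663, -0.9216951 ],
       [ 0.74653404,  0.5406096 , -0.38785074]]), 't': array([-0.32120331,  0.280961  ,  0.8573794 ])}
side {'camera_matrix': array([[480.27553177,   0.        , 249.85836657],
       [  0.        , 480.27553177, 183.16873598],
       [  0.        ,   0.        ,   1.        ]]), 'dist_coeffs': array([-0.10888288,  0.        ,  0.        ,  0.        ,  0.        ]), 'R': array([[-0.89134955, -0.45321565, -0.00956844],
       [-0.15213028,  0.31894832, -0.93548295],
       [ 0.42702735, -0.83238666, -0.35324227]]), 't': array([0.50668628, 0.17668538, 1.21420511])}
wrist {'camera_matrix': array([[300.28914665,   0.        , 253.18918677],
       [  0.        , 300.28914665, 191.89951614],
       [  0.        ,   0.        ,   1.        ]]), 'dist_coeffs': array([-0.08143947,  0.        ,  0.        ,  0.        ,  0.        ]), 'hand_eye': array([[-3.46768687e-04, -9.66911904e-01, -2.55110270e-01,
         6.89123869e-02],
       [ 9.99999912e-01, -3.95184075e-04,  1.38526486e-04,
        -1.58456504e-04],
       [-2.34758424e-04, -2.55110199e-01,  9.66911956e-01,
        -1.57060155e-01],
       [ 0.00000000e+00,  0.00000000e+00,  0.00000000e+00,
         1.00000000e+00]])}
```

View pics/m1.png

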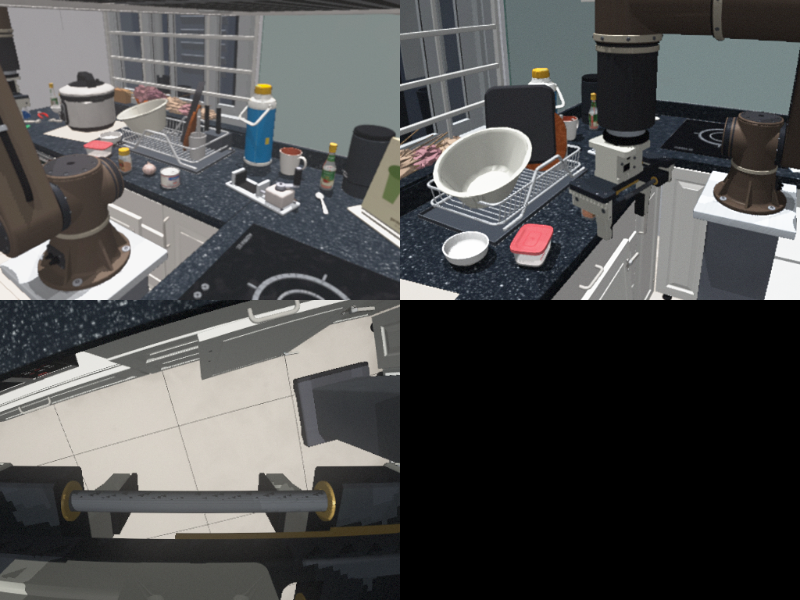

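The scene view has the jar with its orange lid near px (159,203). The garlic is near (192,216), the tin near (218,227) and the clamp around (340,245) with the crank at its right end. I'll enlarge it.

```bash
cat > h.py <<'E'
import cv2,numpy as np
from station import arm,cams
from scipy.spatial.transform import Rotation as Ro
def ray(name,uv,st=None):
    c=cams.camera_info(name);p=cv2.undistortPoints(np.array([[uv]],float),c['camera_matrix'],c['dist_coeffs'])[0,0]
    d=np.array([p[0],p[1],1.])
    if name=='wrist':
        R=Ro.from_euler('xyz',st['ee_rot']).as_matrix();H=c['hand_eye']
        return R@H[:3,3]+st['eef_pos'],R@H[:3,:3]@d
    return -c['R'].T@c['t'],c['R'].T@d
def on(name,uv,z,st=None):
    o,d=ray(name,uv,st);return o+d*(z-o[2])/d[2]
E
python3 - <<'E'
import cv2,numpy as np
a=cv2.imread('pics/raw_a.png')
cv2.imwrite('pics/m2.png',cv2.resize(a[170:300,130:400],(800,385),interpolation=cv2.INTER_CUBIC))
E
```

```text
(no output)
```

View pics/m2.png

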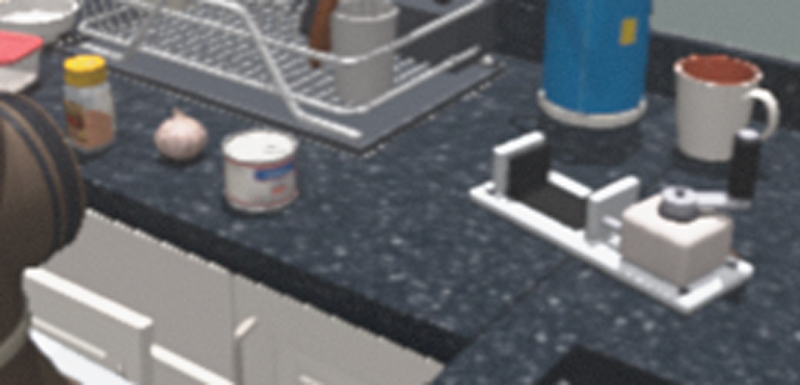

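```bash
python3 - <<'E'
from h import *
for n,u,v,z in [('lid',84,63,.1),('jarbase',92,141,0),('garlic',180,150,.01),('tintop',260,147,.058),('corner back-left',471,193,.012),('corner crank-left',687,298,.012),('corner crank-right',751,264,.012),('hub',679,192,.088),('sleeve mid',743,168,.109),('cap',748,133,.142),('backjawtop L',497,150,.06),('backjawtop R',542,135,.06),('movtopL',592,208,.06),('movtopR',634,182,.06)]:
    p=on('scene',(130+u/2.963,170+v/2.963),z);print(n,p.round(3),np.hypot(p[0],p[1]).round(3))
E
```

```text
lid [0.419 0.325 0.1  ] 0.531
jarbase [0.426 0.334 0.   ] 0.541
garlic [0.455 0.222 0.01 ] 0.506
tintop [0.441 0.09  0.058] 0.45
corner back-left [ 0.561 -0.091  0.012] 0.568
corner crank-left [ 0.511 -0.347  0.012] 0.618
corner crank-right [ 0.6   -0.372  0.012] 0.706
hub [ 0.553 -0.313  0.088] 0.636
sleeve mid [ 0.592 -0.355  0.109] 0.69
cap [ 0.596 -0.354  0.142] 0.693
backjawtop L [ 0.577 -0.11   0.06 ] 0.588
backjawtop R [ 0.636 -0.129  0.06 ] 0.649
movtopL [ 0.527 -0.243  0.06 ] 0.58
movtopR [ 0.597 -0.251  0.06 ] 0.648
```

```bash
for i in 1 2 3; do :; done
python3 -m handwheel '[[[0.5,0.38,-0.2,0,0,0,0],[1,0.77,-0.3,0,0,0,0]]]' 20
python3 -m handwheel '[[[0.5,0.38,0,0,0,0,0],[1,0.77,0,0,0,0,0]]]'
python3 -m handwheel '[[[0.5,0.38,0,0,0,0,0],[1,0.77,0,0,0,0,0]]]'
python3 -m handwheel '[[[0.5,0.38,0,0,0,0,0],[1,0.77,0,0,0,0,0],[1,0.77,0,0,0,0,0]]]'
python3 - <<'E'
from h import *
s=arm.get_state();np.savez('st1.npz',p=s['eef_pos'],r=s['ee_rot']);print(s['t'],s['eef_pos'],s['ee_rot'],s['q'],s['force'])
c=cams.grab_frame('wrist');a=cams.grab_frame('side');cv2.imwrite('pics/raw_w1.png',c);cv2.imwrite('pics/raw_s1.png',a)
cv2.imwrite('pics/m3.png',cv2.resize(np.hstack([c,a]),(800,300)) if 0 else c)
E
```

```text
t: 0.4
eef_pos: [0.2393, 0.5699, 0.2505]
ee_rot: [3.141, -0.0, -0.266]
force: [0.5, 0.5, 0.8]
width: 0.0875
gripper_force: 0.0
t: 0.65
eef_pos: [0.3005, 0.4886, 0.2505]
ee_rot: [3.142, 0.0, -0.267]
force: [0.9, 0.0, -0.9]
width: 0.0876
gripper_force: 0.0
t: 0.9
eef_pos: [0.3615, 0.4081, 0.2505]
ee_rot: [3.142, 0.0, -0.267]
force: [0.7, 0.3, -0.1]
width: 0.0877
gripper_force: 0.0
t: 1.27
eef_pos: [0.4229, 0.3265, 0.2505]
ee_rot: [3.141, 0.0, -0.271]
force: [-0.3, -0.1, 0.6]
width: 0.0876
gripper_force: 0.0
1.275 [0.42292011 0.32648709 0.25052987] [ 3.14119508e+00  7.47163026e-05 -2.70533662e-01] [ 1.02463297e+00  1.11213114e-01 -2.59885236e-01  3.89493719e-05
 -1.20010087e+00  2.75615589e-01] [-0.34204626 -0.09235009  0.55731598]
```

View pics/m3.png

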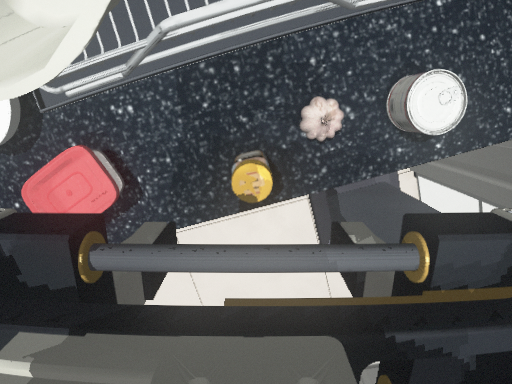

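Wrist view: the lid is at (252,183), with the jar body's far edge just above it, from about (233,160) to (268,152). The garlic is at (322,118), the tin at (430,100), and the red box at (70,185) on the tool's −y side.

```bash
python3 - <<'E'
from h import *
z=np.load('st1.npz');st=dict(eef_pos=z['p'],ee_rot=z['r'])
c=cv2.imread('pics/raw_w1.png');h=cv2.cvtColor(c,cv2.COLOR_BGR2HSV)
m=cv2.inRange(h,(18,120,120),(35,255,255));m[220:]=0
cs,_=cv2.findContours(m,0,2);k=max(cs,key=cv2.contourArea);u,r=cv2.minEnclosingCircle(k);print(u,r,cv2.contourArea(k))
p=on('wrist',u,.1,st);q=on('wrist',(u[0]+r,u[1]),.1,st);print('lid',p,np.linalg.norm(q-p))
for n,uv,zz in [('garlic',(322,120),.03),('tin',(438,100),.058),('boxlid corner',(109,195),.06)]:print(n,on('wrist',uv,zz,st).round(3))
cv2.imwrite('pics/m4.png',cv2.resize(c[135:215,205:300],(760,640),interpolation=cv2.INTER_CUBIC)[:600])
E
```

```text
(252.32420349121094, 180.4083251953125) 21.682876586914062 1158.0
lid [0.42338099 0.32735224 0.1       ] 0.02275262101614413
garlic [0.459 0.228 0.03 ]
tin [0.449 0.097 0.058]
boxlid corner [0.444 0.504 0.06 ]
```

View pics/m4.png

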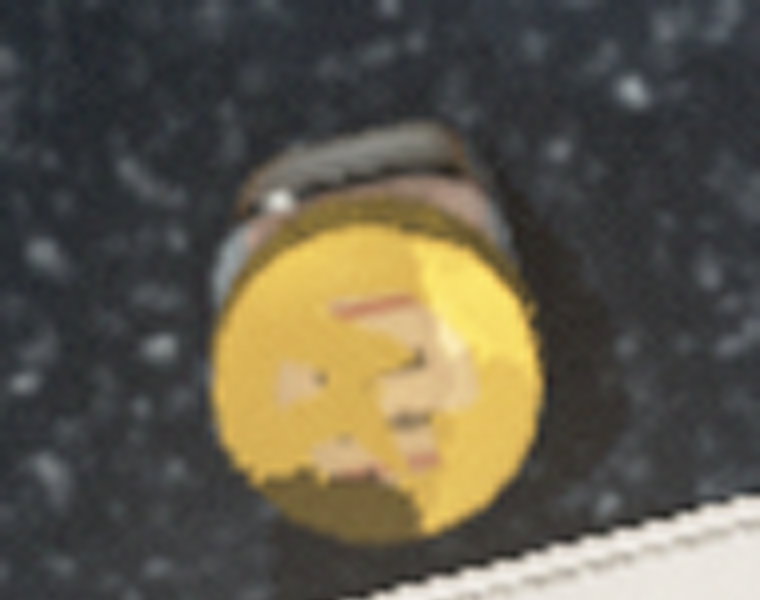

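```bash
python3 - <<'E'
from h import *
z=np.load('st1.npz');st=dict(eef_pos=z['p'],ee_rot=z['r'])
for a,b in [((240,195),(465,150)),((290,158),(440,125))]:
    p,q=[on('wrist',(205+u/8,135+v/8),0.005,st) for u,v in(a,b)];d=q-p;print(p,q,np.linalg.norm(d),np.arctan2(d[0],-d[1]))
E
python3 -m handwheel '[[[0,0,0.3,0,0,-0.2,40],[0,0,0.6,0,0,-0.45,40],[0,0,1,0,0,-0.45,40]]]' 20
```

```text
[0.43726886 0.34796918 0.005     ] [0.4344524 0.3094204 0.005    ] 0.038651531110586605 -0.0729328587561202
[0.44102396 0.33810826 0.005     ] [0.43962866 0.31236368 0.005     ] 0.025782362369432352 -0.05414460604467861
t: 1.75
eef_pos: [0.4212, 0.3305, 0.1702]
ee_rot: [-3.14, -0.001, -0.038]
force: [0.6, -0.2, -0.0]
width: 0.0743
gripper_force: 0.0
```

```bash

python3 -m handwheel '[[[0,0.02,0.5,0,0,0,40],[0,0.03,1,0,0,0,40]]]'
python3 -m handwheel '[[[0,0,0.3,0,0,0,40],[0,0,0.56,0,0,0,40],[0,0,0.56,0,0,0,40]]]'
python3 -m handwheel '[[[0,0,0,0,0,0,255],[0,0,0,0,0,0,255],[0,0,0,0,0,0,255],[0,0,0,0,0,0,255],[0,0,0,0,0,0,255]]]' 20
```

```text
t: 2.0
eef_pos: [0.4209, 0.3279, 0.0895]
ee_rot: [-3.141, -0.0, -0.04]
force: [0.2, 0.6, -0.1]
width: 0.074
gripper_force: 0.0
t: 2.38
eef_pos: [0.4203, 0.3266, 0.0442]
ee_rot: [3.139, 0.002, -0.04]
force: [0.2, 0.3, 0.6]
width: 0.0738
gripper_force: 0.0
t: 3.0
eef_pos: [0.4219, 0.3271, 0.0463]
ee_rot: [-3.141, -0.001, -0.042]
force: [-1.0, 1.0, 4.8]
width: 0.0438
gripper_force: 20.0
```

```bash

python3 -m handwheel '[[[0,0,-0.4,0,0,0,255],[0,0,-1,0,0,0,255]]]' 20 | tr '\n' ' '
python3 -m handwheel '[[[0.03,0.4,-0.5,0,0,0,255],[0.06,0.94,-1,0,0,0,255]]]' | tr '\n' ' '
python3 -m handwheel '[[[0.03,0.47,-0.5,0,0,0,255],[0.06,0.94,-1,0,0,0,255]]]' | tr '\n' ' '
python3 -m handwheel '[[[0.03,0.47,0,0,0,0,255],[0.06,0.94,-0.1,0,0,0,255]]]' | tr '\n' ' '
python3 -m handwheel '[[[0.03,0.47,0,0,0,0,255],[0.06,0.94,0,0,0,0,255]]]' | tr '\n' ' '
python3 -m handwheel '[[[0.03,0.47,0,0,0,0,255],[0.06,0.94,0,0,0,0,255]]]' | tr '\n' ' '
python3 -m handwheel '[[[0.03,0.47,0,0,0,0,255],[0.06,0.94,0,0,0,0,255]]]' | tr '\n' ' '
python3 -m handwheel '[[[0.03,0.47,0,0,0,0,255],[0.06,0.94,0,0,0,0,255],[0.06,0.94,0,0,0,0,255],[0.06,0.94,0,0,0,0,255]]]' | tr '\n' ' '
python3 - <<'E'
from h import *
s=arm.get_state();np.savez('st2.npz',p=s['eef_pos'],r=s['ee_rot']);print(s['t'],s['eef_pos'],s['ee_rot'],s['q'],s['force'])
c=cams.grab_frame('wrist');cv2.imwrite('pics/raw_w2.png',c);cv2.imwrite('pics/m5.png',cv2.resize(c[:288],(800,450)))
E
```

```text
t: 3.25 eef_pos: [0.4207, 0.3253, 0.125] ee_rot: [3.138, 0.003, -0.042] force: [1.2, 0.4, -2.5] width: 0.0435 gripper_force: 20.0 t: 3.5 eef_pos: [0.4229, 0.2506, 0.2066] ee_rot: [3.141, 0.001, -0.041] force: [0.9, 0.5, -0.3] width: 0.0438 gripper_force: 20.0 t: 3.75 eef_pos: [0.4243, 0.1743, 0.2868] ee_rot: [3.141, 0.0, -0.042] force: [1.9, -0.2, -2.0] width: 0.0436 gripper_force: 20.0 t: 4.0 eef_pos: [0.4257, 0.0992, 0.2936] ee_rot: [-3.141, 0.001, -0.042] force: [0.5, -0.1, -1.4] width: 0.0438 gripper_force: 20.0 t: 4.25 eef_pos: [0.4276, 0.024, 0.2936] ee_rot: [-3.141, 0.0, -0.042] force: [0.9, -0.2, -0.3] width: 0.0438 gripper_force: 20.0 t: 4.5 eef_pos: [0.4292, -0.0513, 0.2935] ee_rot: [-3.141, 0.001, -0.042] force: [0.0, -0.4, -0.9] width: 0.0437 gripper_force: 20.0 t: 4.75 eef_pos: [0.4308, -0.1266, 0.2935] ee_rot: [-3.141, 0.001, -0.042] force: [0.5, 0.5, -1.8] width: 0.0436 gripper_force: 20.0 t: 5.25 eef_pos: [0.4327, -0.2006, 0.2933] ee_rot: [-3.141, 0.001, -0.043] force: [0.8, -0.6, -1.3] width: 0.0437 gripper_force: 20.0 5.25 [ 0.43267993 -0.20060848  0.29333346] [-3.14119976e+00  9.43479417e-04 -4.28367416e-02] [-2.06223752e-02 -1.36669072e-02 -2.95399467e-01 -4.30623830e-04
 -1.28999831e+00  1.54870130e+00] [ 0.8358345  -0.58153262 -1.31133035]
```

View pics/m5.png

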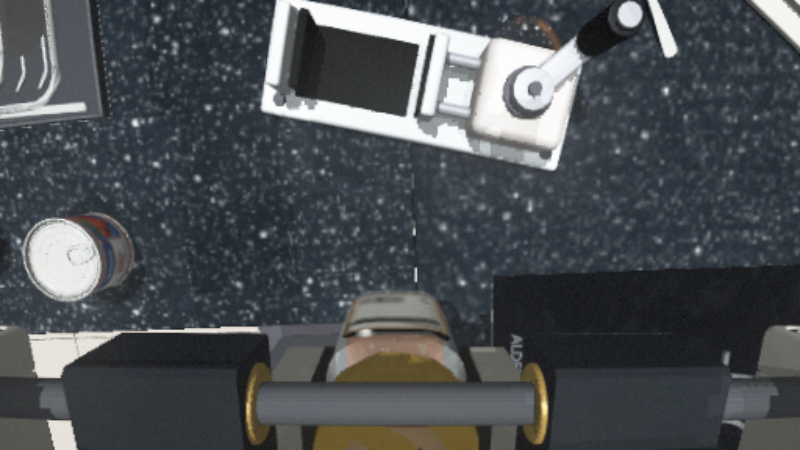

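Wrist view from clamp side (view px, scale 1.5625): the base's near edge runs (264,113) to (557,168). The mat's near edge runs (300,97) to (407,115), its far edge ends near (418,45), the hub is at (533,90) and the pin cap is at (628,14). The jar is still in hand.

```bash
python3 - <<'E'
from h import *
z=np.load('st2.npz');st=dict(eef_pos=z['p'],ee_rot=z['r'])
W=lambda u,v,h:on('wrist',(u/1.5625,v/1.5625),h,st)
A=W(263,112,.012);B=W(557,169,.012);print('edge',A,B,np.linalg.norm(A-B))
d=(A-B)/np.linalg.norm(A-B);c=np.arctan2(-d[0],d[1]);ey=d[:2];ex=np.array([d[1],-d[0]]);print('yaw',c)
M=((A+B)/2)[:2]+.05*ex;print('clamp origin',M)
def loc(p):q=p[:2]-M;return (q@ex).round(4),(q@ey).round(4)
for n,u,v,h in [('mat nearL',300,97,.012),('mat nearR',407,115,.012),('mat farR',420,46,.012),('movjaw top face near',420,114,.06),('movjaw top far',432,36,.06),('backjaw top near',291,98,.06),('backjaw far',306,11,.06),('hub',533,90,.088),('cap',628,14,.142),('house NL',474,133,.062),('house NR',548,150,.062),('house FR',573,55,.062),('house FL',488,40,.062)]:
    p=W(u,v,h);print(n,p.round(4),loc(p))
C=W(628,14,.142)[:2]; H=W(533,90,.088)[:2]; print(np.linalg.norm(C-H), 'ang',np.arctan2(*(C-H)[::-1]))
c=cv2.imread('pics/raw_w2.png')
E
```

```text
edge [ 0.56361002 -0.08803414  0.012     ] [ 0.50292628 -0.35121091  0.012     ] 0.27008244387099795
yaw -0.2266207677761333
clamp origin [ 0.58198971 -0.23085683]
mat nearL [ 0.5743 -0.1222  0.012 ] (np.float64(-0.0319), np.float64(0.1042))
mat nearR [ 0.5544 -0.2159  0.012 ] (np.float64(-0.0302), np.float64(0.0084))
mat farR [ 0.6116 -0.2294  0.012 ] (np.float64(0.0285), np.float64(0.0081))
movjaw top face near [ 0.549  -0.2248  0.06  ] (np.float64(-0.0335), np.float64(-0.0015))
movjaw top far [ 0.6065 -0.236   0.06  ] (np.float64(0.025), np.float64(0.0005))
backjaw top near [ 0.566  -0.1239  0.06  ] (np.float64(-0.0396), np.float64(0.1006))
backjaw far [ 0.6294 -0.1405  0.06  ] (np.float64(0.0259), np.float64(0.0987))
hub [ 0.5598 -0.3065  0.088 ] (np.float64(-0.0046), np.float64(-0.0786))
cap [ 0.5957 -0.3507  0.142 ] (np.float64(0.0403), np.float64(-0.1137))
house NL [ 0.5328 -0.267   0.062 ] (np.float64(-0.0398), np.float64(-0.0463))
house NR [ 0.5179 -0.3266  0.062 ] (np.float64(-0.0409), np.float64(-0.1077))
house FR [ 0.5896 -0.3453  0.062 ] (np.float64(0.0331), np.float64(-0.1098))
house FL [ 0.6018 -0.2787  0.062 ] (np.float64(0.03), np.float64(-0.0422))
0.05692358835519191 ang -0.8900089992619543
```

```bash

python3 -m handwheel '[[[0.4,-0.1,0,0,0,0.33,255],[0.8,-0.15,0,0,0,0.67,255],[1,-0.2,0,0,0,1,255]]]' 20 | tr '\n' ' '
python3 -m handwheel '[[[0.25,-0.22,0,0,0,0.33,255],[0.5,-0.45,0,0,0,0.67,255],[0.77,-0.69,0,0,0,1,255]]]' | tr '\n' ' '
python3 -m handwheel '[[[0,0,0,0,0,0.33,255],[0,0,0,0,0,0.67,255],[0,0,0,0,0,1,255]]]' | tr '\n' ' '
python3 -m handwheel '[[[0,0,0.5,0,0,0.33,255],[0,0,1,0,0,0.51,255],[0,0,1,0,0,0.51,255],[0,0,1,0,0,0.51,255]]]' | tr '\n' ' '
python3 - <<'E'
from h import *
s=arm.get_state();print(s['t'],s['eef_pos'],s['ee_rot'],s['q'],s['force'])
c=cams.grab_frame('wrist');cv2.imwrite('pics/raw_w3.png',c);a=cams.grab_frame('scene');cv2.imwrite('pics/raw_a3.png',a)
cv2.imwrite('pics/m6.png',np.hstack([cv2.resize(c,(440,330)),cv2.resize(a[130:280,250:410],(352,330))]))
E
```

```text
t: 5.68 eef_pos: [0.5151, -0.1867, 0.2935] ee_rot: [3.142, 0.0, -0.546] force: [-0.5, 0.0, -1.3] width: 0.0437 gripper_force: 19.9 t: 6.05 eef_pos: [0.5958, -0.1709, 0.2939] ee_rot: [-3.141, 0.0, -1.046] force: [-0.1, -1.4, 0.1] width: 0.0436 gripper_force: 19.9 t: 6.42 eef_pos: [0.5951, -0.171, 0.2937] ee_rot: [3.141, 0.0, -1.545] force: [0.8, -0.7, -1.2] width: 0.0439 gripper_force: 19.9 t: 6.92 eef_pos: [0.596, -0.1721, 0.2156] ee_rot: [-3.14, -0.0, -1.793] force: [0.4, -0.7, -1.2] width: 0.0437 gripper_force: 20.0 6.925 [ 0.59601611 -0.17210487  0.21557327] [-3.13964912e+00 -3.55639356e-04 -1.79338185e+00] [ 3.37460391e-02  2.75595991e-01 -1.33109220e-01  9.12584834e-04
 -1.16030140e+00 -2.56694646e-01] [ 0.4228022  -0.68823423 -1.22684735]
```

View pics/m6.png

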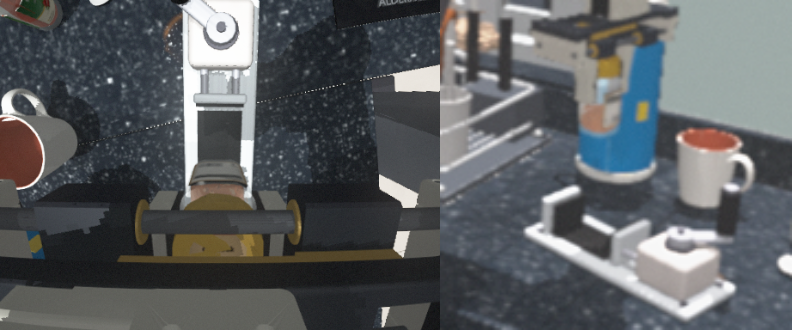

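The jar hangs over the clamp, squared up. In wrist view (440-px scale) the base spans cols 184–256, the mat centres at col 221 and the jar at about 218, with the moving jaw's face edge near row 104. One check of that against the numbers.

```bash
python3 - <<'E'
from h import *
s=arm.get_state();k=512/440
c=-.2266;ey=np.array([-np.sin(c),np.cos(c)]);ex=np.array([ey[1],-ey[0]]);M=np.array([.582,-.2309])
for n,u,v,h in [('baseL',184,130,.012),('baseR',256,130,.012),('movface',220,104,.06),('mat start',220,108,.012),('hub',221,28,.088)]:
    q=on('wrist',(u*k,v*k),h,s)[:2]-M;print(n,q@ex,q@ey)
q=s['eef_pos'][:2]-M;print('tcp',q@ex,q@ey)
E
python3 -m handwheel '[[[0,0,0.5,0,0,0,255],[0,0,1,0,0,0,255],[0,0,1,0,0,0,255]]]' | tr '\n' ' '
```

```text
baseL 0.049058442219708946 0.03677087159995858
baseR -0.051840735346936756 0.03647102820557752
movface -0.000961979752176065 -0.00017885095655810888
mat start -0.001264519205255733 0.0064248977070642385
hub -0.001506752459445257 -0.0778087755447067
tcp 0.000729667015795667 0.060273616302980074
t: 7.4 eef_pos: [0.5937, -0.1724, 0.1324] ee_rot: [3.138, -0.001, -1.796] force: [0.7, -0.8, -0.5] width: 0.0438 gripper_force: 20.0
```

```bash

python3 -m handwheel '[[[0,0,0.4,0,0,0,255],[0,0,0.7,0,0,0,255],[0,0,0.87,0,0,0,255],[0,0,0.87,0,0,0,255],[0,0,0.87,0,0,0,255]]]' | tr '\n' ' '
python3 -m handwheel '[[[0,0,0.02,0,0,0,255],[0,0,0.04,0,0,0,255],[0,0,0.04,0,0,0,255]]]' | tr '\n' ' '
```

```text
t: 8.02 eef_pos: [0.5962, -0.1727, 0.0658] ee_rot: [-3.139, 0.0, -1.796] force: [0.7, 0.3, -0.9] width: 0.0436 gripper_force: 20.0 t: 8.4 eef_pos: [0.5949, -0.1725, 0.061] ee_rot: [3.142, -0.0, -1.797] force: [-0.1, -0.1, -1.0] width: 0.0436 gripper_force: 20.0
```

Creep down to contact.

```bash

python3 -m handwheel '[[[0,0,0.02,0,0,0,255],[0,0,0.02,0,0,0,255],[0,0,0.02,0,0,0,255]]]' | tr '\n' ' '
python3 -m handwheel '[[[0,0,0.02,0,0,0,255],[0,0,0.02,0,0,0,255],[0,0,0.02,0,0,0,255]]]' | tr '\n' ' '
```

```text
t: 8.78 eef_pos: [0.595, -0.1725, 0.0593] ee_rot: [3.141, -0.0, -1.797] force: [0.1, -0.7, -0.7] width: 0.0435 gripper_force: 20.0 t: 9.15 eef_pos: [0.5954, -0.1726, 0.0583] ee_rot: [-3.141, -0.0, -1.797] force: [-0.7, 1.0, 5.9] width: 0.0432 gripper_force: 20.0
```

```bash

python3 -m handwheel '[[[0,0,0,0,0,0,60],[0,0,0,0,0,0,40],[0,0,0,0,0,0,40]]]' | tr '\n' ' '
python3 -m handwheel '[[[0,0,-0.2,0,0,0,40],[0,0,-0.6,0,0,0,40],[0,0,-1,0,0,0,40]]]' | tr '\n' ' '
python3 -m handwheel '[[[0,0,-0.5,0,0,0,70],[0.2,0,-1,0,0,0,100]]]' | tr '\n' ' '
python3 -m handwheel '[[[0.5,0,-0.2,0,0,0,110],[1,0,-0.5,0,0,0,110],[1,0,-0.5,0,0,0,110],[1,0,-0.5,0,0,0,110]]]' | tr '\n' ' '
python3 - <<'E'
from h import *
s=arm.get_state();np.savez('st4.npz',p=s['eef_pos'],r=s['ee_rot']);print(s['t'],s['eef_pos'],s['ee_rot'],s['q'],s['force'])
c=cams.grab_frame('wrist');cv2.imwrite('pics/raw_w4.png',c);a=cams.grab_frame('scene');cv2.imwrite('pics/raw_a4.png',a)
cv2.imwrite('pics/m7.png',np.hstack([cv2.resize(c,(480,360)),cv2.resize(a[180:280,280:370],(320,360))]))
E
```

```text
t: 9.52 eef_pos: [0.5949, -0.1725, 0.0575] ee_rot: [3.141, -0.0, -1.797] force: [-0.9, 0.8, 0.2] width: 0.0682 gripper_force: 0.0 t: 9.9 eef_pos: [0.5951, -0.1726, 0.1397] ee_rot: [-3.141, -0.0, -1.797] force: [0.0, 0.2, -0.2] width: 0.0738 gripper_force: 0.0 t: 10.15 eef_pos: [0.5915, -0.1877, 0.2204] ee_rot: [-3.14, 0.0, -1.795] force: [1.1, -0.3, 0.3] width: 0.0591 gripper_force: 0.0 t: 10.65 eef_pos: [0.5732, -0.266, 0.2583] ee_rot: [-3.141, 0.0, -1.798] force: [-1.1, 0.9, -0.1] width: 0.0498 gripper_force: 0.0 10.65 [ 0.57321958 -0.26598523  0.25825339] [-3.14109444e+00  4.35257563e-04 -1.79750777e+00] [-1.26310197e-01  2.70433082e-01 -4.12480875e-02 -4.02592426e-04
 -1.25857585e+00 -1.00277797e-01] [-1.08168187  0.86231652 -0.11488788]
```

View pics/m7.png

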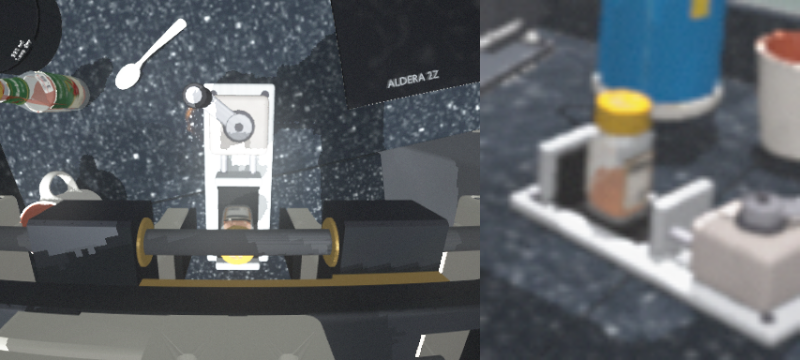

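Jar stands upright on the seat between the jaws. Wrist view (480-px scale): the pin cap is at (197,96), the hub at (239,124), a sauce bottle's foot near (82,92) and the mug near (50,205).

```bash
python3 - <<'E'
from h import *
z=np.load('st4.npz');s=dict(eef_pos=z['p'],ee_rot=z['r']);k=512/480
c=-.2266;ey=np.array([-np.sin(c),np.cos(c)]);ex=np.array([ey[1],-ey[0]]);M=np.array([.582,-.2309])
img=cv2.imread('pics/raw_w4.png')
for n,u,v,h in [('cap',197,96,.142),('hub',239,124,.088),('hub-lo',239,124,.08),('houseNE',268,150,.062),('houseFE',268,97,.062),('houseNW',212,149,.062),('baseend L',206,87,.012),('baseend R',274,85,.012),('bottle foot R',84,92,0.02),('bottle foot L',75,110,.0),('mug handle',60,178,.05),('mug rim',90,195,.09),('jar lid',239,258,.112)]:
    p=on('wrist',(u*k,v*k),h,s);q=p[:2]-M;print(n,p.round(4),(q@ex).round(4),(q@ey).round(4))
# cap blob refine
g=cv2.cvtColor(img,cv2.COLOR_BGR2GRAY)[88:120,190:232];print((g>150).astype(int).sum(0),(g>150).astype(int).sum(1))
a=cv2.imread('pics/raw_a4.png')
cv2.imwrite('pics/m8.png',cv2.resize(img[85:150,190:300],(790,467),interpolation=cv2.INTER_CUBIC))
E
```

```text
cap [ 0.5932 -0.3503  0.142 ] 0.0378 -0.1138
hub [ 0.5611 -0.3127  0.088 ] -0.002 -0.0844
hub-lo [ 0.5612 -0.3122  0.08  ] -0.002 -0.0839
houseNE [ 0.5329 -0.2712  0.062 ] -0.0388 -0.0503
houseFE [ 0.5198 -0.3348  0.062 ] -0.0373 -0.1153
houseNW [ 0.6016 -0.2884  0.062 ] 0.032 -0.0516
baseend L [ 0.5947 -0.3675  0.012 ] 0.0431 -0.1302
baseend R [ 0.503  -0.3491  0.012 ] -0.0504 -0.1329
bottle foot R [ 0.7607 -0.4016  0.02  ] 0.2125 -0.1262
bottle foot L [ 0.7932 -0.3842  0.    ] 0.2403 -0.1019
mug handle [ 0.8195 -0.2968  0.05  ] 0.2462 -0.0109
mug rim [ 0.7605 -0.2713  0.09  ] 0.183 0.0007
jar lid [ 0.5965 -0.159   0.112 ] -0.002 0.0734
[ 0  0  0  4  5  4  0  1  7 12 16 21 22 23 21 19 21 18 18 17 17 16 14 12
  9  1  1  7  9 11 11 13 14 15 18 20 25 26 26 27 28 31] [ 0 14 15 15 20 22 23 23 23 19 18 18 20 21 24 22 22 21 21 20 19 17 10 10
 13 14 16 22 19 19 20 20]
```

View pics/m8.png

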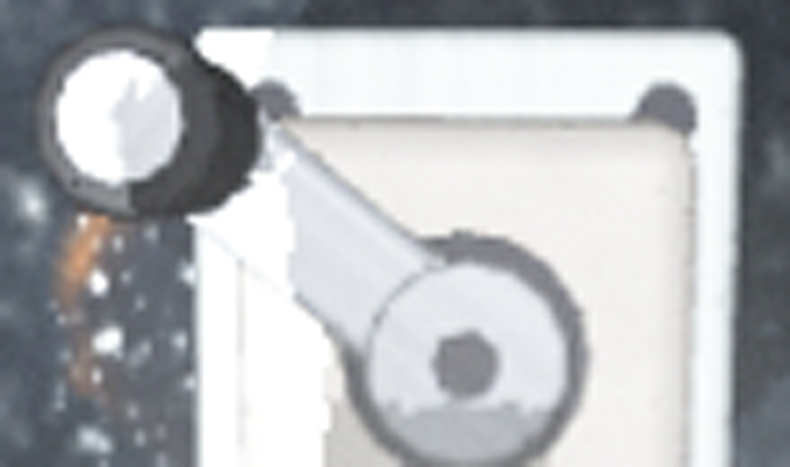

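```bash
python3 - <<'E'
from h import *
z=np.load('st4.npz');s=dict(eef_pos=z['p'],ee_rot=z['r'])
print(on('wrist',(206.7,101.3),.142,s),on('wrist',(254.8,135.8),.088,s))
E
python3 -m handwheel '[[[0.5,-0.25,0,0,0,0,110],[0.96,-0.51,0.3,0,0,0,110],[0.96,-0.51,0.5,0,0,0,110]]]' 45 | tr '\n' ' '
python3 -m handwheel '[[[0,0,0.3,0,0,0,110],[0,0,0.5,0,0,0,110],[0,0,0.5,0,0,0,110],[0,0,0.5,0,0,0,110]]]' | tr '\n' ' '
python3 - <<'E'
from h import *
s=arm.get_state();print(s['t'],s['eef_pos'],s['ee_rot'],s['force'])
c=cams.grab_frame('wrist');cv2.imwrite('pics/m9.png',c)
a=cams.grab_frame('scene');cv2.imwrite('pics/m9.png',np.hstack([cv2.resize(c,(440,330)),cv2.resize(a[180:280,300:400],(330,330))]))
E
```

```text
[ 0.5959258  -0.35191915  0.142     ] [ 0.56211618 -0.30902243  0.088     ]
t: 11.12 eef_pos: [0.596, -0.3511, 0.215] ee_rot: [3.139, 0.0, -1.798] force: [0.4, 1.3, -1.3] width: 0.0496 gripper_force: 0.0 t: 11.62 eef_pos: [0.5966, -0.3499, 0.1788] ee_rot: [-3.14, -0.0, -1.796] force: [0.1, -0.8, -0.7] width: 0.05 gripper_force: 0.0 11.625 [ 0.59663123 -0.34986227  0.17880743] [-3.14039066e+00 -4.57464272e-04 -1.79595394e+00] [ 0.08096329 -0.81062993 -0.65791832]
```

View pics/m9.png

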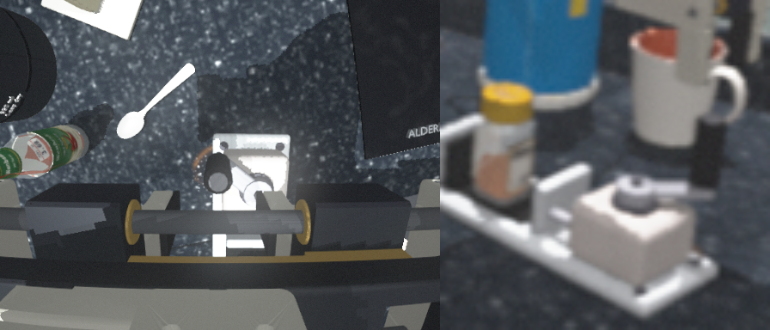

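The pin cap shows at (218,185) in the 440-px view, i.e. centred between the fingers (about 1 mm off), so I'll go down and grip the sleeve.

```bash

python3 -m handwheel '[[[0.01,0,0.5,0,0,0,110],[0.01,0,1,0,0,0,110],[0.01,0,1,0,0,0,110]]]' | tr '\n' ' '
python3 -m handwheel '[[[0,0,0.06,0,0,0,110],[0,0,0.06,0,0,0,110],[0,0,0.06,0,0,0,255],[0,0,0.06,0,0,0,255],[0,0,0.06,0,0,0,255]]]' 45 | tr '\n' ' '
python3 -m handwheel '[[[0,0,0,0,0,0,255],[0,0,0,0,0,0,255]]]' 45 | tr '\n' ' '
python3 - <<'E'
import numpy as np
A=np.array([.5615,-.308]);yaw=-1.797;T=np.array([[np.cos(yaw),np.sin(yaw)],[np.sin(yaw),-np.cos(yaw)]])
P=lambda t:A+.055*np.array([np.cos(t),np.sin(t)])
th=-.895
for n,st in [(c,.25) for c in range(6)]:
    print(n,round(th,2),[list((T@(P(th-st*k)-P(th))/.08).round(3)) for k in range(1,6)]);th-=5*st
E
```

```text
t: 12.1 eef_pos: [0.594, -0.3501, 0.0953] ee_rot: [3.136, 0.001, -1.797] force: [-0.2, 0.2, 0.8] width: 0.0498 gripper_force: 0.0 t: 12.72 eef_pos: [0.596, -0.3509, 0.0933] ee_rot: [-3.141, -0.0, -1.797] force: [-0.8, -0.5, 0.1] width: 0.0253 gripper_force: 0.0 t: 12.98 eef_pos: [0.5963, -0.351, 0.0933] ee_rot: [-3.141, -0.0, -1.797] force: [1.5, -0.3, 1.8] width: 0.0235 gripper_force: 45.0 0 -0.9 [[np.float64(0.12), np.float64(0.122)], [np.float64(0.206), np.float64(0.27)], [np.float64(0.253), np.float64(0.435)], [np.float64(0.258), np.float64(0.607)], [np.float64(0.22), np.float64(0.774)]]
1 -2.15 [[np.float64(-0.078), np.float64(0.153)], [np.float64(-0.192), np.float64(0.281)], [np.float64(-0.333), np.float64(0.378)], [np.float64(-0.494), np.float64(0.436)], [np.float64(-0.665), np.float64(0.453)]]
2 -3.4 [[np.float64(-0.169), np.float64(-0.026)], [np.float64(-0.327), np.float64(-0.093)], [np.float64(-0.463), np.float64(-0.197)], [np.float64(-0.57), np.float64(-0.332)], [np.float64(-0.639), np.float64(-0.488)]]
3 -4.64 [[np.float64(-0.029), np.float64(-0.169)], [np.float64(-0.015), np.float64(-0.34)], [np.float64(0.041), np.float64(-0.502)], [np.float64(0.135), np.float64(-0.645)], [np.float64(0.262), np.float64(-0.761)]]
4 -5.89 [[np.float64(0.151), np.float64(-0.081)], [np.float64(0.318), np.float64(-0.121)], [np.float64(0.489), np.float64(-0.119)], [np.float64(0.655), np.float64(-0.075)], [np.float64(0.804), np.float64(0.009)]]
5 -7.14 [[np.float64(0.124), np.float64(0.118)], [np.float64(0.215), np.float64(0.263)], [np.float64(0.268), np.float64(0.427)], [np.float64(0.278), np.float64(0.598)], [np.float64(0.246), np.float64(0.766)]]
```

```bash

python3 -m handwheel '[[[0.12,0.12,0,0,0,0,255],[0.206,0.27,0,0,0,0,255],[0.253,0.435,0,0,0,0,255]]]' 45 | tr '\n' ' '
python3 -m handwheel '[[[0.005,0.172,0,0,0,0,255],[-0.033,0.34,0,0,0,0,255]]]' | tr '\n' ' '
python3 -m handwheel '[[[0,0,0,0,0,0,255]]]' | tr '\n' ' '
```

```text
t: 13.35 eef_pos: [0.5594, -0.3628, 0.0933] ee_rot: [-3.137, 0.0, -1.796] force: [8.0, 4.9, 0.1] width: 0.0233 gripper_force: 45.0 t: 13.6 eef_pos: [0.5334, -0.3546, 0.0933] ee_rot: [-3.137, -0.0, -1.796] force: [9.7, 1.6, -2.7] width: 0.0232 gripper_force: 45.0 t: 13.72 eef_pos: [0.5318, -0.3536, 0.0933] ee_rot: [-3.14, 0.001, -1.797] force: [2.8, 3.3, 1.7] width: 0.0233 gripper_force: 45.0
```

```bash

python3 -m handwheel '[[[-0.078,0.153,0,0,0,0,255],[-0.192,0.281,0,0,0,0,255],[-0.333,0.378,0,0,0,0,255]]]' | tr '\n' ' '
python3 -m handwheel '[[[-0.161,0.058,0,0,0,0,255],[-0.332,0.075,0,0,0,0,255]]]' | tr '\n' ' '
python3 -m handwheel '[[[-0.169,-0.026,0,0,0,0,255],[-0.327,-0.093,0,0,0,0,255],[-0.463,-0.197,0,0,0,0,255]]]' | tr '\n' ' '
python3 -m handwheel '[[[-0.107,-0.135,0,0,0,0,255],[-0.176,-0.291,0,0,0,0,255]]]' | tr '\n' ' '
```

```text
t: 14.1 eef_pos: [0.5093, -0.3225, 0.0933] ee_rot: [-3.139, -0.001, -1.797] force: [8.5, -5.8, -5.5] width: 0.0234 gripper_force: 45.0 t: 14.35 eef_pos: [0.5087, -0.2954, 0.0933] ee_rot: [-3.14, -0.002, -1.797] force: [4.9, -9.1, -4.8] width: 0.0232 gripper_force: 45.0 t: 14.72 eef_pos: [0.5304, -0.2628, 0.0932] ee_rot: [3.139, -0.002, -1.797] force: [-3.2, -9.8, 1.8] width: 0.0233 gripper_force: 45.0 t: 14.98 eef_pos: [0.555, -0.2532, 0.0932] ee_rot: [3.136, -0.001, -1.797] force: [-7.4, -0.3, 8.0] width: 0.0229 gripper_force: 45.0
```

```bash

python3 -m handwheel '[[[-0.032,-0.181,0,0,0,0,255],[-0.018,-0.352,0,0,0,0,255],[0.038,-0.514,0,0,0,0,255]]]' | tr '\n' ' '
python3 -m handwheel '[[[0.094,-0.143,0,0,0,0,255],[0.221,-0.259,0,0,0,0,255]]]' | tr '\n' ' '
python3 -m handwheel '[[[0.151,-0.081,0,0,0,0,255],[0.318,-0.121,0,0,0,0,255]]]' | tr '\n' ' '
python3 -m handwheel '[[[0.171,0.002,0,0,0,0,255],[0.337,0.046,0,0,0,0,255],[0.486,0.13,0,0,0,0,255]]]' | tr '\n' ' '
```

```text
t: 15.35 eef_pos: [0.5961, -0.2642, 0.0932] ee_rot: [3.138, 0.001, -1.796] force: [-4.9, 5.4, 8.2] width: 0.0236 gripper_force: 45.0 t: 15.6 eef_pos: [0.613, -0.2862, 0.0932] ee_rot: [3.14, 0.001, -1.796] force: [-3.4, 6.5, 7.5] width: 0.0234 gripper_force: 45.0 t: 15.85 eef_pos: [0.6171, -0.3133, 0.0932] ee_rot: [3.14, 0.001, -1.796] force: [-1.6, 8.5, 6.8] width: 0.0232 gripper_force: 45.0 t: 16.23 eef_pos: [0.599, -0.3489, 0.0932] ee_rot: [-3.141, 0.001, -1.796] force: [2.5, 9.4, 5.4] width: 0.0236 gripper_force: 45.0
```

```bash
cat > tab.py <<'E'
import numpy as np,sys
A=np.array([.5625,-.308]);yaw=-1.797;T=np.array([[np.cos(yaw),np.sin(yaw)],[np.sin(yaw),-np.cos(yaw)]])
P=lambda t:A+.055*np.array([np.cos(t),np.sin(t)])
th=float(sys.argv[1])
for n in range(int(sys.argv[2])):
    print(round(th-.2,3),[[float(x) for x in (T@(P(th-.1*k)-P(th))/.08).round(3)] for k in (1,2)],'resist dir',(-np.array([np.sin(th-.15),-np.cos(th-.15)])).round(2));th-=.2
E
python3 tab.py -7.145 13
```

```text
-7.345 [[0.053, 0.044], [0.102, 0.092]] resist dir [0.85 0.53]
-7.545 [[0.043, 0.053], [0.081, 0.11]] resist dir [0.94 0.35]
-7.745 [[0.032, 0.061], [0.058, 0.124]] resist dir [0.99 0.16]
-7.945 [[0.019, 0.066], [0.032, 0.133]] resist dir [ 1.   -0.04]
-8.145 [[0.006, 0.068], [0.005, 0.137]] resist dir [ 0.97 -0.24]
-8.345 [[-0.008, 0.068], [-0.023, 0.135]] resist dir [ 0.9  -0.43]
-8.545 [[-0.021, 0.065], [-0.049, 0.128]] resist dir [ 0.8 -0.6]
-8.745 [[-0.034, 0.06], [-0.073, 0.116]] resist dir [ 0.67 -0.75]
-8.945 [[-0.045, 0.052], [-0.095, 0.099]] resist dir [ 0.51 -0.86]
-9.145 [[-0.054, 0.042], [-0.113, 0.078]] resist dir [ 0.32 -0.95]
-9.345 [[-0.062, 0.03], [-0.126, 0.054]] resist dir [ 0.13 -0.99]
-9.545 [[-0.066, 0.017], [-0.134, 0.028]] resist dir [-0.07 -1.  ]
-9.745 [[-0.069, 0.004], [-0.137, 0.001]] resist dir [-0.27 -0.96]
```

```bash
f(){ tr '\n' ' ' | sed 's/ee_rot.*force: \(.*\) width/F \1 width/'; echo; }
python3 -m handwheel '[[[0.053,0.044,0,0,0,0,255],[0.102,0.092,0,0,0,0,255]]]' | f
python3 -m handwheel '[[[0.043,0.053,0,0,0,0,255],[0.081,0.11,0,0,0,0,255]]]' | f
python3 -m handwheel '[[[0.032,0.061,0,0,0,0,255],[0.058,0.124,0,0,0,0,255]]]' | f
python3 -m handwheel '[[[0.019,0.066,0,0,0,0,255],[0.032,0.133,0,0,0,0,255]]]' | f
```

```text
t: 16.48 eef_pos: [0.5903, -0.3552, 0.0933] F [5.4, 6.5, 2.3] width: 0.0235 gripper_force: 45.0 
t: 16.73 eef_pos: [0.5807, -0.3597, 0.0933] F [6.5, 4.9, 0.7] width: 0.0232 gripper_force: 45.0 
t: 16.98 eef_pos: [0.5703, -0.3622, 0.0933] F [7.4, 3.0, 0.0] width: 0.0233 gripper_force: 45.0 
t: 17.23 eef_pos: [0.5595, -0.3627, 0.0933] F [8.4, 1.9, -1.0] width: 0.0233 gripper_force: 45.0
```

```bash
f(){ tr '\n' ' ' | sed 's/ee_rot.*force: \(.*\) width/F \1 width/'; echo; }
python3 -m handwheel '[[[0.006,0.068,0,0,0,0,255],[0.005,0.137,0,0,0,0,255]]]' | f
python3 -m handwheel '[[[-0.008,0.068,0,0,0,0,255],[-0.023,0.135,0,0,0,0,255]]]' | f
```

```text
t: 17.48 eef_pos: [0.5488, -0.3611, 0.0933] F [7.6, -0.5, -1.5] width: 0.0235 gripper_force: 45.0 
t: 17.73 eef_pos: [0.5385, -0.3573, 0.0933] F [7.5, -2.9, -2.5] width: 0.0234 gripper_force: 45.0
```

```bash
python3 - <<'E'
from h import *
c=cams.grab_frame('scene');cv2.imwrite('pics/m10.png',cv2.resize(c[190:270,280:370],(720,600)[:1]+(600,),interpolation=cv2.INTER_CUBIC))
E
```

```text
(no output)
```

View pics/m10.png

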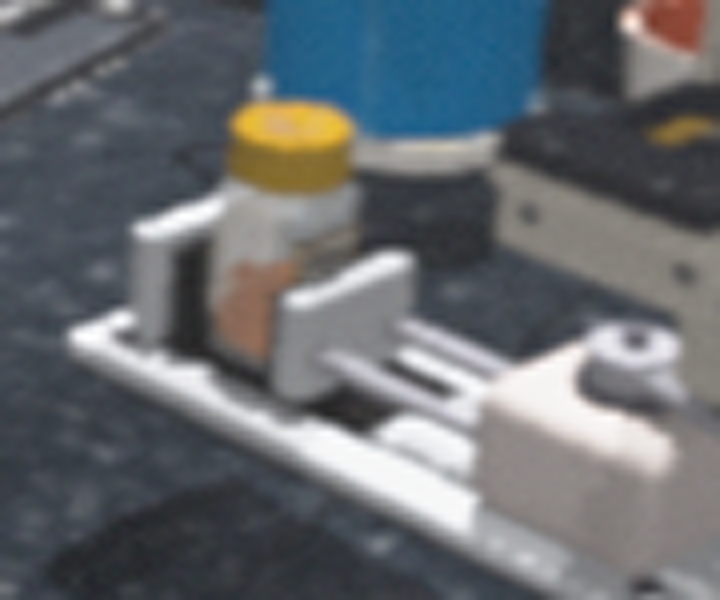

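The moving jaw (near view px 340,320) has reached the jar, which stands upright with a small gap still open to the back jaw (around 190,300). Resistance is at the free-running level, about 7.8 N.

```bash
f(){ tr '\n' ' ' | sed 's/ee_rot.*force: \(.*\) width/F \1 width/'; echo; }
python3 -m handwheel '[[[-0.021,0.065,0,0,0,0,255],[-0.049,0.128,0,0,0,0,255]]]' | f
```

```text
t: 18.02 eef_pos: [0.5293, -0.3517, 0.0933] F [6.7, -5.4, -3.7] width: 0.0232 gripper_force: 45.0
```

```bash
f(){ tr '\n' ' ' | sed 's/ee_rot.*force: \(.*\) width/F \1 width/'; echo; }
python3 -m handwheel '[[[-0.034,0.06,0,0,0,0,255],[-0.073,0.116,0,0,0,0,255]]]' | f
```

```text
t: 18.27 eef_pos: [0.5214, -0.3443, 0.0933] F [6.6, -8.6, -5.2] width: 0.0231 gripper_force: 45.0
```

```bash
f(){ tr '\n' ' ' | sed 's/ee_rot.*force: \(.*\) width/F \1 width/'; echo; }
python3 -m handwheel '[[[-0.036,0.042,0,0,0,0,255]]]' | f
python3 - <<'E'
from h import *
s=arm.get_state();A=np.array([.5625,-.308]);r=s['eef_pos'][:2]-A;t=np.arctan2(r[1],r[0]);print(t-2*np.pi,np.hypot(*r),s['force']@[-np.sin(t),np.cos(t),0])
E
```

```text
t: 18.4 eef_pos: [0.5186, -0.3409, 0.0933] F [5.4, -9.7, -4.6] width: 0.0234 gripper_force: 45.0 
-8.781400937612174 0.054848756213978056 11.045509631640277
```

```bash
f(){ tr '\n' ' ' | sed 's/ee_rot.*force: \(.*\) width/F \1 width/'; echo; }
python3 -m handwheel '[[[-0.025,0.025,0,0,0,0,255]]]' | f
python3 - <<'E'
from h import *
s=arm.get_state();A=np.array([.5625,-.308]);r=s['eef_pos'][:2]-A;t=np.arctan2(r[1],r[0]);print(t-2*np.pi,np.hypot(*r),s['force']@[-np.sin(t),np.cos(t),0])
E
python3 -m handwheel '[[[0,0,0,0,0,0,255],[0,0,0,0,0,0,255]]]' | f
```

```text
t: 18.52 eef_pos: [0.517, -0.3386, 0.0934] F [4.9, -10.7, -5.4] width: 0.0234 gripper_force: 45.0 
-8.832723295955427 0.054878853914296616 11.62094608632873
t: 18.77 eef_pos: [0.5168, -0.3384, 0.0933] F [4.2, -7.2, -4.1] width: 0.0236 gripper_force: 45.0
```

```bash
f(){ tr '\n' ' ' | sed 's/ee_rot.*force: \(.*\) width/F \1 width/'; echo; }
python3 -m handwheel '[[[0.006,-0.006,0,0,0,0,255],[0.006,-0.006,0,0,0,0,255]]]' | f
python3 -m handwheel '[[[0,0,0,0,0,0,200],[0,0,0,0,0,0,140],[0,0,0,0,0,0,110],[0,0,0,0,0,0,110],[0,0,0,0,0,0,110]]]' | f
python3 -m handwheel '[[[0,0,-0.3,0,0,0,110],[0,0,-0.7,0,0,0,110],[0,0,-1,0,0,0,110]]]' | f
python3 -m handwheel '[[[0,0,-0.5,0,0,0,110],[0,0,-1,0,0,0,110],[0,0,-1,0,0,0,110],[0,0,-1,0,0,0,110],[0,0,-1,0,0,0,110]]]' | f
python3 - <<'E'
from h import *
c=cams.grab_frame('scene');w=cams.grab_frame('wrist');cv2.imwrite('pics/m11.png',np.hstack([cv2.resize(c[170:270,280:390],(396,360)),cv2.resize(w,(400,360))]))
E
```

```text
t: 19.02 eef_pos: [0.5168, -0.3385, 0.0933] F [2.7, -5.1, -1.2] width: 0.0236 gripper_force: 45.0 
t: 19.65 eef_pos: [0.5158, -0.3371, 0.0929] F [-0.1, 0.0, 0.6] width: 0.0494 gripper_force: 0.0 
t: 20.02 eef_pos: [0.5161, -0.3372, 0.1743] F [0.2, -0.3, -0.6] width: 0.05 gripper_force: 0.0 
t: 20.65 eef_pos: [0.5154, -0.3369, 0.2517] F [-0.0, -0.1, -0.5] width: 0.0498 gripper_force: 0.0
```

View pics/m11.png

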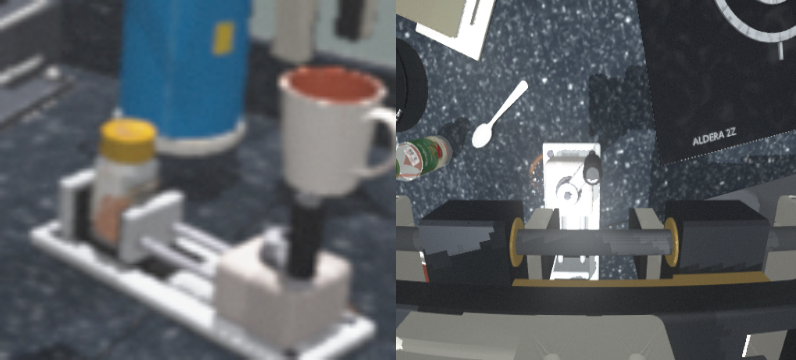

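The jar stands upright at (128,200) in the left half of the view, gripped between the jaws. The sleeve is free and the hand is clear above it.

```bash
python3 -c "
from station import arm
print(arm.job_done())"
```

```text
the job is handed in; nothing more can be done
None
```

The job is handed in: the jar stands upright on the seat, clamped at about 30 N as judged from the crank's resistance (3.7 N above free running), the crank is let go and the hand is clear; no verdict came back.

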